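# Set the tank lamp's attenuator to its third click

### The job

Set the tank lamp's brightness with the tall flat paddle lever on the lamp box: push it with a fingertip all the way back to its home stop (the right-hand end, at the long line) and let it rest there a moment, then push it out three clicks from home and leave it sitting in that third notch, never letting it go over into the fourth. Only push the lever, do not pinch it, and take the hand away at the end. Leave the small round lever and everything standing about where they are.

Things in the scene. Friction and masses are not known exactly. Their poses are not given: they have to be found in the camera images.
- lamp_box: The lamp's attenuator box, fixed to the bench: white housing 200 mm (its x) by 320 mm (its y), its flat aluminium top 75 mm above the bench. Origin: centre of its underside. x axis: away from the robot; y axis: to the left; z up; turned by up to 0.45 rad either way. A glass tank 150 mm tall stands behind it, 170 mm or more from the origin.
- home_line (a point): Point in the tall lever's slot, on the box's top, under the lever's centre when it is home (box x -30, y -50 mm). Six engraved lines beside the slot, 20 mm apart, mark the notches; the rightmost, home, is the longest.
- lever (a joint): Slide of the tall lever along the box's +y, m: 0 at the home stop, 0.100 at the left end; starts at 0.014 to 0.064. Notches every 0.020 from 0 (home, not counted): first click 0.020, third 0.060. Leaving a notch takes about 5 N; the push then falls to almost nothing about 3 mm short of the hump half-way; past the hump the lever jumps by itself into the next notch, ahead of a slow fingertip.
- lever_top (a point): Centre of the top of the tall lever: a black paddle 30 mm wide (across the slot, box x), 14 mm thick (along the slot, box y), its top 48 mm above the box's top; its flat push faces reach from 6 mm to 44 mm above the box's top.
- lever_home_half: The half of the paddle that faces home (box -y, right). Origin: centre of its push face, 25 mm above the box's top; pushing here moves the lever out.
- lever_far_half: The half of the paddle that faces away from home (box +y, left). Origin: centre of its push face, 25 mm above the box's top; pushing here moves the lever home.
- iris_top (a point): Top of the other, small lever: a round black post 12 mm across and 27 mm tall in a short slot on the same box, 80 mm behind (box +x) the tall lever's slot. To be left alone.
- vial: Bystander: amber glass vial, 24 mm across, 45 mm tall, standing on the box's top near its far left corner. Origin: centre of its underside.
- jar_lid: Bystander: black disc lid, 40 mm across, 10 mm thick, lying on the box's top near its far right corner. Origin: centre of its underside.
- wash_bottle: Bystander: white bottle, 60 mm across, 150 mm tall, on the bench left of the box. Origin: centre of its underside.
- reagent_bottle: Bystander: glass bottle, 68 mm across, 130 mm tall, on the bench left of the box and farther back. Origin: centre of its underside.
- beaker: Bystander: open glass beaker, 68 mm across, 85 mm tall, on the bench right of the box and farther back. Origin: centre of its underside.
- sample_jar: Bystander: glass jar, 52 mm across, 70 mm tall, on the bench right of the box. Origin: centre of its underside.

How it is judged:
By the outcome, as a careful person would: the job done as asked, in the order asked, and still so for the second after the job is handed in, with the robot touching nothing.
It also fails if it takes over 67 s, if anything falls off the work surface, if the arm or the gripper's body presses on something with over 40 N, if the wrist force passes 120 N, or if a joint passes its speed limit or range.

### The arm

A 6-joint arm with a two-finger parallel gripper is mounted at the origin on the work surface. World frame = base frame: x ahead of the robot, y to its left, z up, the work surface at z = 0. Lengths are in m, angles in rad, forces in N, time in s.
With the tool pointing down it reaches from about 0.35 to 0.975 m from the base axis. Payload 4.9 kg.
Tool frame: the origin (TCP) lies at the very end of the fingers, on their centre line; the grasp point (between the pads) lies 19 mm behind it; x points along the fingers, z is the direction in which the jaws open and shut, and the axes are right-handed (so a half turn about x gives the same grasp; the last joint's range is limited). The gripper opens to 85 mm and grips with 20 to 120 N. Pads are 22 mm wide; open, the fingers measure 114 mm over their backs; the gripper's body (76 mm by 85 mm) begins 54 mm behind the grasp point. The pads swing forward as they close: fully open they stand 13 mm farther back than shut.
Start: joints at [-1.262, 0.053, 1.613, -0, 1.476, -0.119], TCP at [0.259, -0.569, 0.231] pointing down, gripper open.
Joint ranges: [-3.01, 3.01], [-1.01, 2.22], [0.06, 2.58], [-1.02, 4.17], [0.09, 2.62], [-3.14, 3.14]. Speed limits (rad/s): [2.57, 2.57, 3.14, 3.14, 3.14, 3.14].

### API

Orientations are given as a rotation vector (axis times angle).
In Python, from station import ctrl, imaging gives the robot as it stands. The module is installed in compiled form; this text tells all that it offers.
- The arm moves only by the shell command python3 -m jog 'ROWS' [FORCE]. ROWS is JSON, a list that holds one entry, the list of rows, each a list of 5 numbers: the shift along the tool's x, y, z in m, then the turn about the tool's x in rad, then the closure, from -1 (fully open) to 1 (shut). A call has 1 to 12 rows; each row is the pose to reach, as a shift and turn from the pose measured when the call began, along the tool's axes at that moment; what a row does not reach only later rows make up. A row lasts 1/10 s, in which the tool goes at most 50 mm and 8.59 degrees, less where a joint would pass 70% of its speed; a pose out of reach is approached as far as the arm can. A call with a gripper value outside its range is refused whole. The fingers move at their own pace and stop on an object; FORCE is the grip in N (left out, the last holds). Time passes only in rows, so rows that repeat a pose let the fingers close. It gives the time, the measured TCP pose, the force and the opening at its end, in the units of the state.
- ctrl.get_obs(): the state, without advancing time (a new reading comes with each control period).
- imaging.get_image(name): name is "scene" or "top"; returns a dict with "color" (420x560x3 uint8, red, green, blue), "intrinsics" (3x3 intrinsics, pixels), "R" (3x3) and "t" (3): a world point X has camera coordinates R X + t. Camera axes: x right, y down, z forward; pixel columns grow to the right and rows downward; lengths in m; the calibration is good to about 2 mm. A picture is of the moment at which its call begins. There is no depth.
- ctrl.finish_job(): hands the job in, once; it reports no verdict.
The state is a dict: "t": time; "q": joint angles; "dq": joint speeds; "effort": joint torques, N m; "tool_pos": TCP position; "tool_rot": TCP orientation; "contact_force": force on the tool from outside, world axes, zero at the start; "wrist_torque": the same for the moment, N m; "opening": finger opening in m.
Only numpy, scipy, OpenCV 4.12 (cv2) and the standard library are available. Lean on these libraries where they do the work, as an engineer would, in place of code of your own. Each camera call takes 0.05 s, during which the arm holds its last target.

## Working session

There is one attempt and no reset: what is moved stays moved. The work goes in short steps, Python scripts to look and compute and a shell command to move; the robot and the scene stay as the last step left them, time stands still between calls to the robot, and variables do not carry over. Pictures are saved under pics/ and viewed, and the job is handed in when it is done.

```bash
mkdir -p pics
python3 - <<'E'
from station import ctrl, imaging
import cv2
o=ctrl.get_obs()
for k,v in o.items(): print(k,v)
for n in("scene","top"):
    d=imaging.get_image(n); cv2.imwrite(f"pics/{n}0.png",d["color"][:,:,::-1])
    print(n,d["intrinsics"],d["R"],d["t"])
E
```

```text
t 0.0
q [-1.26197381e+00  5.33577377e-02  1.61426190e+00 -1.55253471e-05
  1.47599007e+00 -1.19011453e-01]
dq [ 1.33705100e-03  1.98225438e-04  7.89278920e-05 -6.04105649e-04
 -1.32368615e-05 -6.26745262e-04]
effort [ 1.47613631e-03 -3.93679583e+01 -3.70179427e+01 -2.07044008e-05
  6.93523689e-03  2.58755300e-06]
tool_pos [ 0.25911722 -0.56808881  0.23008164]
tool_rot [ 0.88979385  1.3833484  -0.88770246]
contact_force [-0.31125889  0.74340763  0.39731372]
wrist_torque [0.0341889  0.02328048 0.05672931]
opening 0.08552745473189653
scene [[390.00567542   0.         273.97837186]
 [  0.         390.00567542 209.47149844]
 [  0.           0.           1.        ]] [[ 0.56983186  0.82175195  0.0039227 ]
 [ 0.56412265 -0.38770262 -0.72900776]
 [-0.59754271  0.41762473 -0.68449419]] [-0.39352077 -0.21868252  1.30548105]
top [[517.40397872   0.         286.93261649]
 [  0.         517.40397872 197.98715126]
 [  0.           0.           1.        ]] [[-0.02102441 -0.99973811  0.00903796]
 [-0.98655716  0.01928019 -0.16227519]
 [ 0.16205844 -0.0123282  -0.98670415]] [0.08368248 0.59353456 1.40181002]
```

View pics/scene0.png

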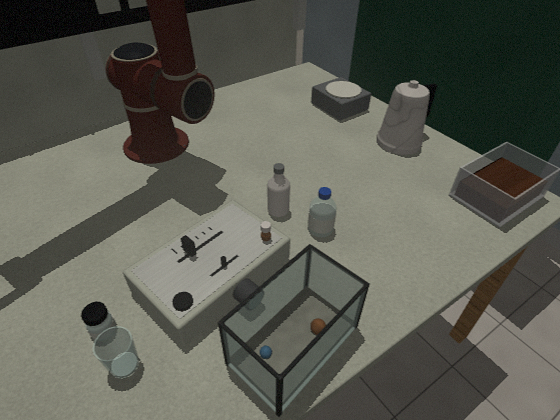

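View pics/top0.png

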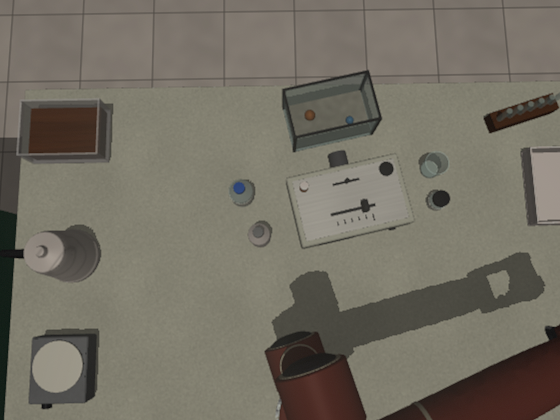

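The top view shows the box at about (350,200), with the paddle near (365,205), the iris post near (347,181), the vial at (304,186) and the lid at (386,169). I'll zoom in next.

Run:
```python
import cv2
a=cv2.imread("pics/top0.png")[140:260,275:425]; cv2.imwrite("pics/topz.png",cv2.resize(a,None,fx=5,fy=5,interpolation=cv2.INTER_CUBIC))
a=cv2.imread("pics/scene0.png")[195:335,115:300]; cv2.imwrite("pics/scz.png",cv2.resize(a,None,fx=4,fy=4,interpolation=cv2.INTER_CUBIC))
```

```text
(no output)
```

View pics/topz.png

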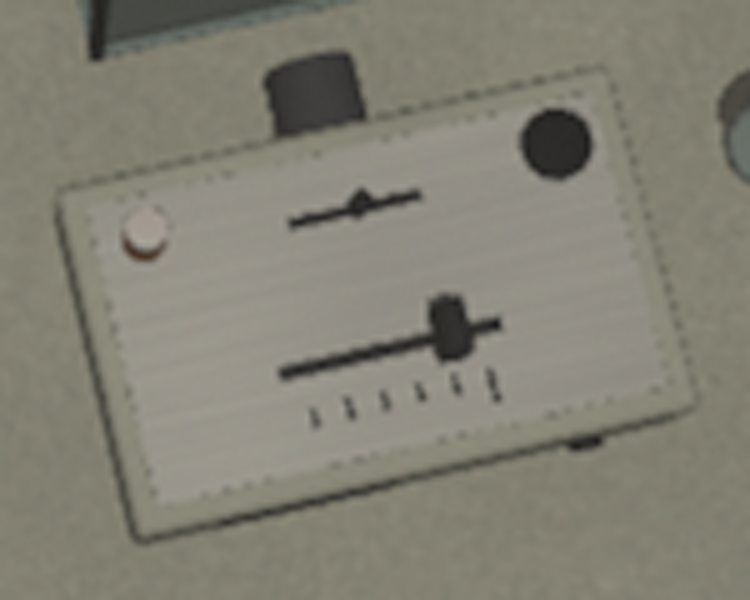

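View pics/scz.png

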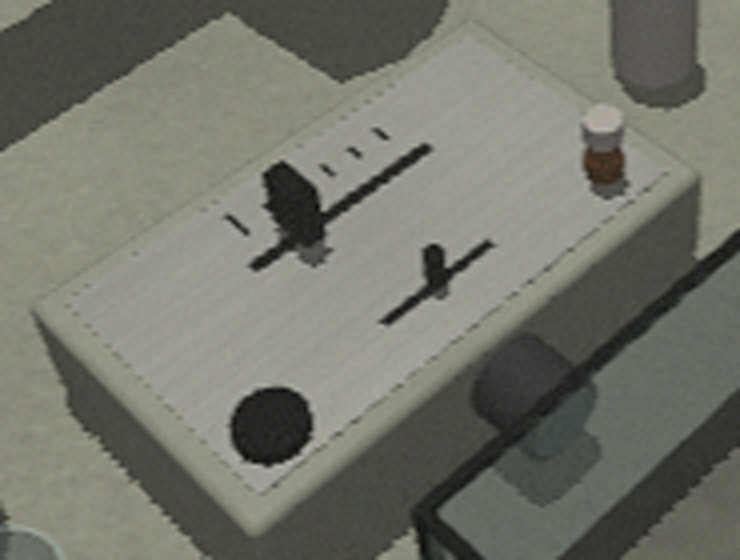

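```bash
cat > h.py <<'E'
import numpy as np, cv2
from station import ctrl, imaging
from scipy.spatial.transform import Rotation as Ro
def cast(d,uv,z):
    uv=np.atleast_2d(uv).astype(float); K=d["intrinsics"];R=d["R"];t=d["t"]
    r=np.c_[uv,np.ones(len(uv))]@np.linalg.inv(K).T@R
    C=-R.T@t
    return C+r*((z-C[2])/r[:,2])[:,None]
def proj(d,X):
    c=np.atleast_2d(X)@d["R"].T+d["t"]; p=c@d["intrinsics"].T; return p[:,:2]/p[:,2:]
E
python3 - <<'E'
from h import *
for n,roi in(("top",(140,260,275,425)),("scene",(195,335,115,300))):
    d=imaging.get_image(n); g=cv2.cvtColor(d["color"],cv2.COLOR_RGB2GRAY)
    r0,r1,c0,c1=roi
    s=cv2.resize(g[r0:r1,c0:c1],None,fx=4,fy=4,interpolation=cv2.INTER_CUBIC)
    bg=cv2.medianBlur(s,101)
    m=((bg.astype(int)-s)>30).astype(np.uint8)
    k,l,st,ce=cv2.connectedComponentsWithStats(m)
    for i in range(1,k):
        if st[i,4]<40: continue
        uv=(ce[i]+.5)/4-.5+[c0,r0]
        print(n,st[i,4],uv.round(2),cast(d,uv,.075)[0].round(4), (st[i,:4]/4).round(1))
    cv2.imwrite(f"pics/m_{n}.png",m*255)
o=ctrl.get_obs(); print(Ro.from_rotvec(o["tool_rot"]).as_matrix().round(3))
E
```

```text
top 972 [294.73 145.86] [0.738  0.0471 0.075 ] [17.2  0.   8.8 12.5]
top 4370 [337.39 158.61] [ 0.6991 -0.071   0.075 ] [52.5 10.2 21.  18. ]
top 1013 [421.36 162.39] [ 0.6839 -0.3049  0.075 ] [143.5  14.2   6.5  22.2]
top 2686 [385.76 168.41] [ 0.6687 -0.2045  0.075 ] [103.8  21.8  14.8  14.8]
top 1335 [345.71 181.12] [ 0.6348 -0.0917  0.075 ] [57.5 37.5 27.   8.8]
top 4966 [334.35 228.09] [ 0.505  -0.0555  0.075 ] [ 11.   41.8 124.2  67.2]
top 364 [303.  189.9] [0.6124 0.0272 0.075 ] [24.5 47.5  8.8  5. ]
top 3674 [356.74 207.74] [ 0.5598 -0.119   0.075 ] [55.5 58.5 45.  18. ]
top 173 [373.22 216.66] [ 0.5343 -0.1631  0.075 ] [97.2 73.8  3.   6.8]
top 92 [365.79 216.61] [ 0.5348 -0.1428  0.075 ] [90.2 75.   2.2  4. ]
top 86 [358.65 218.12] [ 0.5311 -0.123   0.075 ] [83.  76.8  2.5  3.5]
top 96 [351.59 219.74] [ 0.527  -0.1035  0.075 ] [76.  78.2  2.2  4. ]
top 114 [344.52 221.31] [ 0.523 -0.084  0.075] [68.8 79.5  2.5  4.5]
top 86 [337.53 223.28] [ 0.518  -0.0647  0.075 ] [62.  81.8  2.2  3.8]
scene 565 [220.53 202.75] [ 4.543e-01 -4.000e-04  7.500e-02] [97.   0.  15.2 16. ]
scene 
[... 886 characters left out ...]
.8 22. ]
scene 44 [251.44 261.65] [ 0.6589 -0.0378  0.075 ] [135.8  66.2   2.5   1.8]
scene 5702 [140.44 298.02] [ 0.6119 -0.2692  0.075 ] [ 8.  78.  40.5 55.8]
scene 5326 [182.3  300.91] [ 0.6654 -0.2036  0.075 ] [57.  96.5 21.5 20.5]
scene 1479 [286.43 305.85] [ 0.7915 -0.0406  0.075 ] [158.   97.5  27.   26.5]
scene 3016 [228.21 320.98] [ 0.7556 -0.1511  0.075 ] [103.5 109.   26.2  31. ]
scene 1073 [283.83 318.33] [ 0.8109 -0.0609  0.075 ] [159.2 114.8  21.   20. ]
scene 91 [115.25 323.54] [ 0.6395 -0.3288  0.075 ] [  0.  126.8   2.2   4.5]
scene 153 [256.98 332.69] [ 0.807  -0.1194  0.075 ] [139.5 135.8   5.8   4.2]
[[-0.     0.91   0.415]
 [ 0.001  0.415 -0.91 ]
 [-1.     0.    -0.001]]
```

View pics/m_top.png

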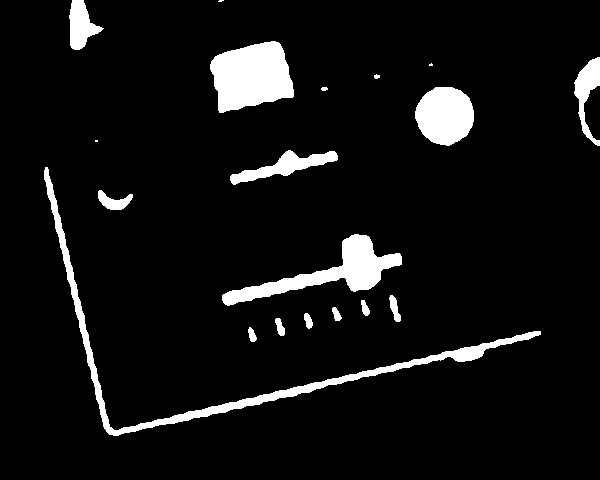

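View pics/m_scene.png

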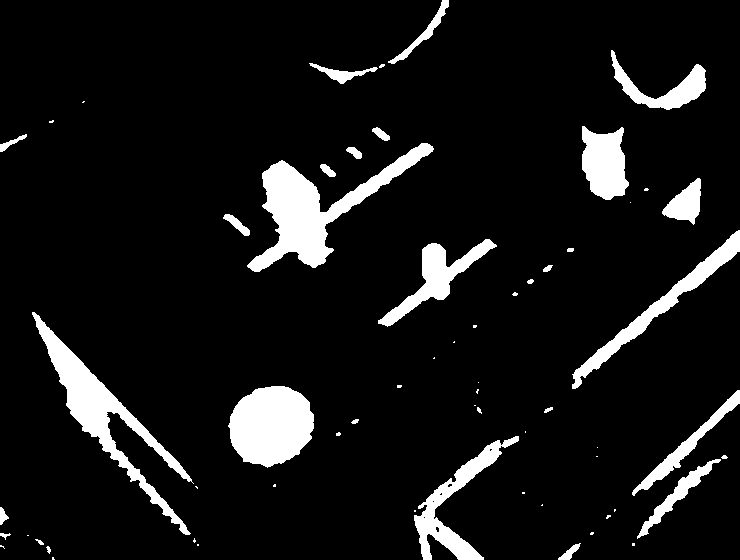

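Run:
```python
from h import *
d=imaging.get_image("top"); print("cam",-d["R"].T@d["t"])
P=cast(d,[[373.22,216.66],[365.79,216.61],[358.65,218.12],[351.59,219.74],[344.52,221.31],[337.53,223.28]],.075)[:,:2]
yb=np.polyfit(np.arange(1,6),P[1:],1)[0]/.02; print("scale",np.linalg.norm(yb)); 
# slot pixels
m=cv2.imread("pics/m_top.png",0)
pix=lambda u,v: np.array([(np.asarray(u)+.5)/4-.5+275,(np.asarray(v)+.5)/4-.5+140]).T
vv,uu=np.nonzero(m); s=((uu>228)&(uu<335)&(vv>262)&(vv<310)&(vv<305))
S=cast(d,pix(uu[s],vv[s]),.075)[:,:2]
s2=(uu>384)&(uu<402)&(vv>248)&(vv<270); S=np.r_[S,cast(d,pix(uu[s2],vv[s2]),.075)[:,:2]]
c=S.mean(0); w,V=np.linalg.eigh(np.cov((S-c).T)); yd=V[:,1]*np.sign(V[1,1]); print("slot dir",yd,"lines dir",yb/np.linalg.norm(yb))
th=np.arctan2(-yd[0],yd[1]); th2=np.arctan2(-yb[0],yb[1]);print("yaw",th,th2)
# iris slot too
th=(th+th2)/2
xb=np.array([np.cos(th),np.sin(th)]); yb=np.array([-np.sin(th),np.cos(th)])
a=((P-P[0])@yb); k0=P[0]@yb; print("line y rel",a.round(4))
k0=np.mean((P@yb)-np.arange(6)*.02); xs=c@xb
H=xs*xb+k0*yb; O=H+.03*xb+.05*yb
print("home",H,"origin",O,"slot ends", ((S-H)@yb).min(),((S-H)@yb).max())
# lever blob
s=(uu>338)&(uu<384)&(vv>233)&(vv<293)
L=cast(d,pix(uu[s],vv[s]),.123)[:,:2]; Lx=(L-H)@xb; Ly=(L-H)@yb
for q in np.arange(-.05,.04,.005):
    t=(Lx>q)&(Lx<q+.005)
    if t.any(): print(round(q,3),Ly[t].min().round(4),Ly[t].max().round(4))
np.savez("box.npz",H=H,O=O,xb=xb,yb=yb,th=th)
for n,z,uv in (("lid",.085,(385.76,168.41)),): print(n,cast(d,uv,z))
```

```text
cam [0.36014    0.08949889 1.47873137]
scale 0.9979349182316153
slot dir [-0.20798925  0.97813111] lines dir [-0.20840994  0.97804156]
yaw 0.20951880768662604 0.20994892076077898
line y rel [0.     0.0198 0.0399 0.0598 0.0797 0.0997]
home [ 0.56619832 -0.15651538] origin [ 0.58513093 -0.10136507] slot ends -0.013470356910425516 0.10978848527289929
-0.025 0.0236 0.0243
-0.02 0.0142 0.0356
-0.015 0.0128 0.0365
-0.01 0.0094 0.0405
-0.005 0.0083 0.0395
-0.0 0.0133 0.0354
0.005 0.0132 0.0349
0.01 0.0136 0.0335
0.015 0.0158 0.0315
lid [[ 0.66645292 -0.20245511  0.085     ]]
```

The two views agree to about 1 mm, and the line spacing comes out at 20 mm as it should. The lever is near the first notch, about 0.021. Next is the approach, in tool axes.

```bash
cat > go.py <<'E'
from h import *
import sys
b=np.load("box.npz")
def rel(ly,lx,z):
    o=ctrl.get_obs(); R=Ro.from_rotvec(o["tool_rot"]).as_matrix()
    T=np.r_[b["H"]+ly*b["yb"]+lx*b["xb"],z]
    a=np.arctan2(R[:2,2]@b["yb"]*-1*-1, R[:2,1]@b["yb"])
    return R.T@(T-o["tool_pos"]), a
def st():
    o=ctrl.get_obs(); p=o["tool_pos"][:2]-b["H"]; f=o["contact_force"][:2]
    R=Ro.from_rotvec(o["tool_rot"]).as_matrix()
    print("t %.2f ly %.4f lx %.4f z %.4f Fy %.2f Fx %.2f Fz %.2f open %.3f yawerr %.3f"%(o["t"],p@b["yb"],p@b["xb"],o["tool_pos"][2],f@b["yb"],f@b["xb"],o["contact_force"][2],o["opening"],np.arctan2(R[:2,1]@b["xb"],R[:2,1]@b["yb"])))
if __name__=="__main__":
    st()
    if len(sys.argv)>1: d,a=rel(*map(float,sys.argv[1:4])); print("rel",d.round(4),"turn",round(a,4))
E
python3 go.py 0.055 0 0.20
```

```text
t 0.25 ly -0.3389 lx -0.3860 z 0.2307 Fy -0.04 Fx 0.72 Fz -0.05 open 0.085 yawerr 1.353
rel [ 0.0311  0.4621 -0.301 ] turn -1.3527
```

```bash
python3 -m jog '[[[0,0.04,-0.025,-0.11,1],[0,0.08,-0.05,-0.23,1],[0,0.12,-0.075,-0.34,1],[0,0.155,-0.1,-0.45,1],[0,0.195,-0.125,-0.56,1],[0,0.23,-0.15,-0.68,1],[0,0.27,-0.175,-0.79,1],[0,0.31,-0.2,-0.9,1],[0,0.345,-0.225,-1.01,1],[0,0.385,-0.25,-1.13,1],[0,0.425,-0.275,-1.24,1],[0,0.462,-0.301,-1.353,1]]]' 40; python3 go.py 0.055 0 0.14
```

```text
t: 1.45
tool_pos: [0.5555, -0.101, 0.2311]
tool_rot: [-0.168, 1.564, 0.169]
contact_force: [0.5, -0.2, 1.2]
opening: 0.0002
t 1.45 ly 0.0565 lx 0.0011 z 0.2311 Fy -0.28 Fx 0.42 Fz 1.22 open 0.000 yawerr -0.005
rel [ 0.0911 -0.0016 -0.0011] turn 0.0051
```

```bash
python3 -m jog '[[[0.03,0,-0.001,0.005,1],[0.06,-0.001,-0.001,0.005,1],[0.091,-0.001,-0.001,0.005,1],[0.091,-0.001,-0.001,0.005,1]]]'; python3 go.py 0.055 0 0.095
python3 - <<'E'
from h import *
b=np.load("box.npz")
for n,x0 in(("scene",(195,335,115,300)),("top",(120,280,265,435))):
    d=imaging.get_image(n); a=d["color"][:,:,::-1]; r0,r1,c0,c1=x0
    cv2.imwrite(f"pics/{n}1.png",cv2.resize(a[r0:r1,c0:c1],None,fx=3.5,fy=3.5,interpolation=cv2.INTER_CUBIC))
E
```

```text
t: 1.85
tool_pos: [0.5513, -0.1007, 0.1346]
tool_rot: [-0.161, 1.574, 0.169]
contact_force: [-0.2, -0.8, -1.7]
opening: -0.0002
t 1.85 ly 0.0577 lx -0.0030 z 0.1346 Fy -0.76 Fx -0.33 Fz -1.73 open -0.000 yawerr -0.000
rel [ 0.0395 -0.0029  0.0033] turn 0.0005
```

View pics/scene1.png

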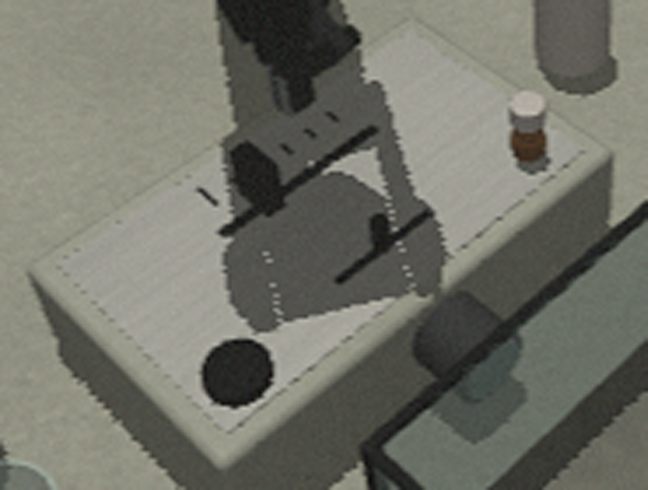

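View pics/top1.png

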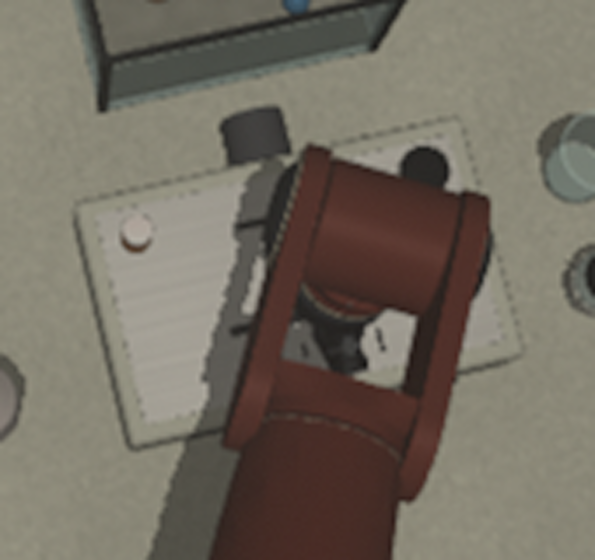

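The scene view shows the shut fingertips at crop pixel (295,105). They are to the left of the paddle at (258,178) and clear of it. I'll descend beside it.

```bash
python3 -m jog '[[[0.01,-0.001,0.002,0,1],[0.02,-0.002,0.003,0,1],[0.03,-0.003,0.003,0,1],[0.039,-0.003,0.003,0,1],[0.039,-0.003,0.003,0,1]]]'; python3 go.py 0.04 0 0.095
```

```text
t: 2.45
tool_pos: [0.5568, -0.104, 0.0989]
tool_rot: [-0.163, 1.569, 0.167]
contact_force: [0.3, -0.1, -0.7]
opening: 0.0001
t 2.45 ly 0.0533 lx 0.0017 z 0.0989 Fy -0.17 Fx 0.26 Fz -0.66 open 0.000 yawerr 0.000
rel [ 0.0039 -0.0133 -0.0017] turn -0.0001
```

```bash
python3 -m jog '[[[0,-0.003,0,0,1],[0,-0.006,0,0,1],[0,-0.009,0,0,1],[0,-0.012,0,0,1],[0,-0.012,0,0,1]]]'; python3 go.py 0.02 0 0.095
```

```text
t: 2.95
tool_pos: [0.5596, -0.1163, 0.0993]
tool_rot: [-0.162, 1.568, 0.166]
contact_force: [-0.4, -0.6, -0.8]
opening: -0.0002
t 2.95 ly 0.0408 lx 0.0019 z 0.0993 Fy -0.54 Fx -0.52 Fz -0.83 open -0.000 yawerr 0.001
rel [ 0.0042 -0.0208 -0.0019] turn -0.0006
```

```bash
python3 -m jog '[[[0,-0.002,0,0,1],[0,-0.004,0,0,1],[0,-0.006,0,0,1],[0,-0.006,0,0,1]]]'; python3 go.py 0.02 0 0.099
```

```text
t: 3.35
tool_pos: [0.5609, -0.1219, 0.0995]
tool_rot: [-0.162, 1.568, 0.167]
contact_force: [-1.2, 2.8, 2.0]
opening: 0.0002
t 3.35 ly 0.0350 lx 0.0020 z 0.0995 Fy 2.95 Fx -0.65 Fz 1.98 open 0.000 yawerr 0.001
rel [ 0.0004 -0.015  -0.002 ] turn -0.0005
```

```bash
python3 -m jog '[[[0,-0.002,0,0,1],[0,-0.004,0,0,1],[0,-0.004,0,0,1]]]'; python3 go.py 0.02 0 0.099
```

```text
t: 3.65
tool_pos: [0.5618, -0.1264, 0.0994]
tool_rot: [-0.163, 1.568, 0.166]
contact_force: [-0.1, 0.4, 1.2]
opening: 0.0002
t 3.65 ly 0.0303 lx 0.0020 z 0.0994 Fy 0.43 Fx -0.00 Fz 1.17 open 0.000 yawerr 0.001
rel [ 0.0004 -0.0103 -0.002 ] turn -0.0006
```

```bash
python3 -m jog '[[[0,-0.002,0,0,1],[0,-0.004,0,0,1],[0,-0.004,0,0,1]]]'; python3 go.py 0.02 0 0.099
```

```text
t: 3.95
tool_pos: [0.5628, -0.131, 0.0994]
tool_rot: [-0.163, 1.568, 0.165]
contact_force: [-0.7, -0.1, -0.1]
opening: -0.0002
t 3.95 ly 0.0257 lx 0.0020 z 0.0994 Fy 0.07 Fx -0.72 Fz -0.08 open -0.000 yawerr 0.001
rel [ 0.0004 -0.0057 -0.002 ] turn -0.0009
```

The forces match the given detent: about 3 N at ly 0.035, falling off near 0.030, then nothing, so the lever has jumped ahead. I'll follow it until I feel the stop.

```bash
python3 -m jog '[[[0,-0.002,0,0,1],[0,-0.004,0,0,1],[0,-0.006,0,0,1],[0,-0.006,0,0,1]]]'; python3 go.py 0.018 0 0.099
```

```text
t: 4.35
tool_pos: [0.5641, -0.1372, 0.0994]
tool_rot: [-0.163, 1.568, 0.164]
contact_force: [0.0, 0.9, 0.2]
opening: -0.0
t 4.35 ly 0.0193 lx 0.0020 z 0.0994 Fy 0.89 Fx 0.19 Fz 0.18 open -0.000 yawerr 0.001
rel [ 0.0004 -0.0013 -0.002 ] turn -0.0012
```

```bash
python3 -m jog '[[[0,-0.001,0,0,1],[0,-0.002,0,0,1],[0,-0.002,0,0,1]]]'; python3 go.py 0.018 0 0.099
```

```text
t: 4.65
tool_pos: [0.5643, -0.1384, 0.0994]
tool_rot: [-0.162, 1.568, 0.166]
contact_force: [-1.9, 3.8, 1.3]
opening: -0.0001
t 4.65 ly 0.0181 lx 0.0020 z 0.0994 Fy 4.11 Fx -1.09 Fz 1.27 open -0.000 yawerr 0.001
rel [ 0.0004 -0.0001 -0.002 ] turn -0.0012
```

```bash
python3 -m jog '[[[0,-0.001,0,0,1],[0,-0.002,0,0,1],[0,-0.003,0,0,1],[0,-0.003,0,0,1]]]'; python3 go.py 0.018 0 0.099
```

```text
t: 5.05
tool_pos: [0.5644, -0.1385, 0.0994]
tool_rot: [-0.157, 1.57, 0.171]
contact_force: [-4.2, 12.2, 5.7]
opening: 0.0001
t 5.05 ly 0.0180 lx 0.0019 z 0.0994 Fy 12.82 Fx -1.59 Fz 5.67 open 0.000 yawerr 0.001
rel [ 0.0004  0.     -0.0019] turn -0.0009
```

```bash
python3 -m jog '[[[0,-0.001,0,0,1],[0,-0.002,0,0,1],[0,-0.002,0,0,1],[0,-0.002,0,0,1],[0,-0.002,0,0,1],[0,-0.002,0,0,1]]]'; python3 go.py 0.018 0 0.099
```

```text
t: 5.65
tool_pos: [0.5643, -0.1384, 0.0995]
tool_rot: [-0.154, 1.571, 0.175]
contact_force: [-3.0, 9.4, 5.1]
opening: 0.0
t 5.65 ly 0.0181 lx 0.0019 z 0.0995 Fy 9.84 Fx -0.97 Fz 5.08 open 0.000 yawerr 0.001
rel [ 0.0005 -0.0001 -0.0019] turn -0.0004
```

The stop is firm: ly holds at 0.018 with the force up to 12.8 N. That is exactly half the paddle (7 mm) plus half the finger (11 mm), so the lever is home. I'll back off, let it rest and look.

```bash
python3 -m jog '[[[0,0.004,0,0,1],[0,0.01,0,0,1],[0,0.015,0,0,1],[-0.04,0.015,0,0,1],[-0.07,0.015,0,0,1],[-0.07,0.015,0,0,1],[-0.07,0.015,0,0,1],[-0.07,0.015,0,0,1],[-0.07,0.015,0,0,1]]]'; python3 go.py -0.04 0 0.17;  python3 - <<'E'
from h import *
for n,x0 in(("scene",(195,335,115,300)),):
    d=imaging.get_image(n); a=d["color"][:,:,::-1]; r0,r1,c0,c1=x0
    cv2.imwrite(f"pics/{n}2.png",cv2.resize(a[r0:r1,c0:c1],None,fx=4,fy=4,interpolation=cv2.INTER_CUBIC))
E
```

```text
t: 6.55
tool_pos: [0.5608, -0.1243, 0.1678]
tool_rot: [-0.153, 1.573, 0.176]
contact_force: [-1.2, -0.0, -1.0]
opening: -0.0
t 6.55 ly 0.0327 lx 0.0014 z 0.1678 Fy 0.22 Fx -1.13 Fz -1.01 open -0.000 yawerr 0.001
rel [-0.0033 -0.0726 -0.0014] turn -0.0005
```

View pics/scene2.png

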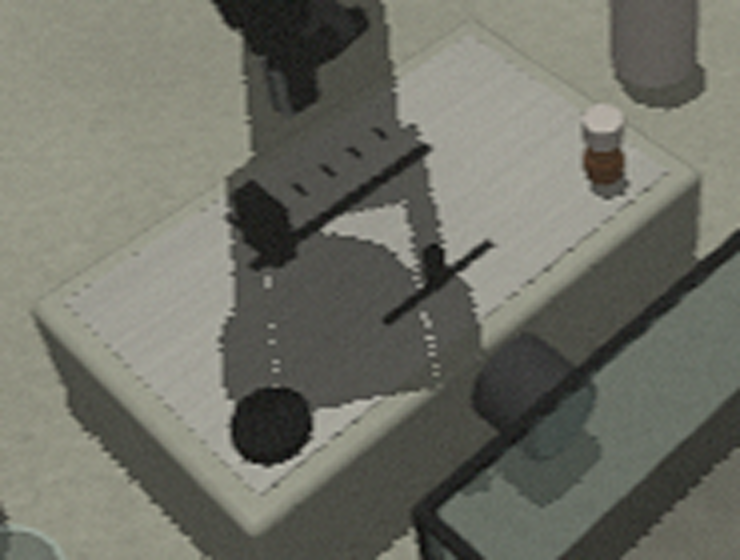

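The scene view shows the paddle at crop pixel (263,220), at the right end of the slot and covering the home line. Next I'll move the fingers over it to the home side and descend.

```bash
python3 -m jog '[[[0,-0.02,0,0,1],[0,-0.045,-0.001,0,1],[0,-0.07,-0.001,0,1],[0,-0.073,-0.001,0,1],[0,-0.073,-0.001,0,1],[0,-0.073,-0.001,0,1]]]'; python3 go.py -0.036 0 0.099
```

```text
t: 7.2
tool_pos: [0.5748, -0.1957, 0.1663]
tool_rot: [-0.153, 1.574, 0.176]
contact_force: [-0.3, -0.8, 0.4]
opening: -0.0001
t 7.20 ly -0.0401 lx 0.0002 z 0.1663 Fy -0.74 Fx -0.41 Fz 0.43 open -0.000 yawerr 0.001
rel [0.0674 0.0031 0.0003] turn -0.0006
```

```bash
python3 -m jog '[[[0.015,0,0,0,1],[0.03,0,0,0,1],[0.045,0,0,0,1],[0.06,0,0,0,1],[0.067,0,0,0,1],[0.067,0,0,0,1],[0.067,0,0,0,1]]]'; python3 go.py -0.022 0 0.099
```

```text
t: 7.9
tool_pos: [0.5742, -0.1949, 0.0994]
tool_rot: [-0.153, 1.574, 0.176]
contact_force: [-0.0, 0.2, 0.4]
opening: 0.0001
t 7.90 ly -0.0392 lx -0.0002 z 0.0994 Fy 0.20 Fx 0.01 Fz 0.43 open 0.000 yawerr 0.001
rel [0.0007 0.0172 0.0002] turn -0.0006
```

```bash
python3 -m jog '[[[0,0.004,0,0,1],[0,0.008,0,0,1],[0,0.012,0,0,1],[0,0.016,0,0,1],[0,0.018,0,0,1],[0,0.018,0,0,1]]]'; python3 go.py
```

```text
t: 8.5
tool_pos: [0.5704, -0.1769, 0.0998]
tool_rot: [-0.153, 1.574, 0.176]
contact_force: [0.3, 0.7, 0.3]
opening: -0.0003
t 8.50 ly -0.0208 lx -0.0001 z 0.0998 Fy 0.65 Fx 0.49 Fz 0.27 open -0.000 yawerr 0.000
```

```bash
python3 -m jog '[[[0,0.001,0,0,1],[0,0.002,0,0,1],[0,0.003,0,0,1],[0,0.004,0,0,1],[0,0.005,0,0,1],[0,0.006,0,0,1]]]'; python3 go.py
```

```text
t: 9.1
tool_pos: [0.5694, -0.1723, 0.0999]
tool_rot: [-0.155, 1.573, 0.174]
contact_force: [2.1, -5.5, -2.3]
opening: 0.0003
t 9.10 ly -0.0161 lx -0.0001 z 0.0999 Fy -5.79 Fx 0.91 Fz -2.31 open 0.000 yawerr 0.000
```

```bash
python3 -m jog '[[[0,0.001,0,0,1],[0,0.002,0,0,1],[0,0.003,0,0,1],[0,0.004,0,0,1],[0,0.005,0,0,1],[0,0.006,0,0,1]]]'; python3 go.py
```

```text
t: 9.7
tool_pos: [0.5681, -0.166, 0.0999]
tool_rot: [-0.155, 1.573, 0.175]
contact_force: [0.3, -1.9, -1.9]
opening: 0.0
t 9.70 ly -0.0096 lx -0.0001 z 0.0999 Fy -1.93 Fx -0.14 Fz -1.89 open 0.000 yawerr 0.000
```

Contact came at about −0.018 with a 5.8 N peak, and the push is now falling just before the first hump, expected at ly −0.008. I'll continue slowly.

```bash
python3 -m jog '[[[0,0.001,0,0,1],[0,0.002,0,0,1],[0,0.003,0,0,1],[0,0.004,0,0,1],[0,0.004,0,0,1]]]'; python3 go.py
```

```text
t: 10.2
tool_pos: [0.5672, -0.1616, 0.1]
tool_rot: [-0.154, 1.573, 0.175]
contact_force: [0.0, -0.4, -0.3]
opening: -0.0002
t 10.20 ly -0.0052 lx -0.0001 z 0.1000 Fy -0.35 Fx -0.06 Fz -0.30 open -0.000 yawerr 0.000
```

```bash
python3 -m jog '[[[0,0.001,0,0,1],[0,0.002,0,0,1],[0,0.003,0,0,1],[0,0.004,0,0,1],[0,0.005,0,0,1],[0,0.006,0,0,1],[0,0.007,0,0,1],[0,0.008,0,0,1],[0,0.008,0,0,1]]]'; python3 go.py
```

```text
t: 11.1
tool_pos: [0.5656, -0.1541, 0.1001]
tool_rot: [-0.155, 1.573, 0.174]
contact_force: [0.4, -1.2, -0.4]
opening: 0.0001
t 11.10 ly 0.0024 lx -0.0001 z 0.1001 Fy -1.26 Fx 0.09 Fz -0.43 open 0.000 yawerr 0.000
```

The lever has jumped to the first notch, and the finger met it again at 0.002 as expected. Now the second click, with the hump at ly 0.012.

```bash
python3 -m jog '[[[0,0.001,0,0,1],[0,0.002,0,0,1],[0,0.003,0,0,1],[0,0.004,0,0,1],[0,0.005,0,0,1]]]'; python3 go.py
```

```text
t: 11.6
tool_pos: [0.5645, -0.1494, 0.1002]
tool_rot: [-0.155, 1.573, 0.174]
contact_force: [0.3, -2.2, -1.2]
opening: -0.0002
t 11.60 ly 0.0073 lx -0.0001 z 0.1002 Fy -2.18 Fx -0.20 Fz -1.19 open -0.000 yawerr 0.000
```

```bash
python3 -m jog '[[[0,0.001,0,0,1],[0,0.002,0,0,1],[0,0.003,0,0,1],[0,0.004,0,0,1],[0,0.005,0,0,1],[0,0.006,0,0,1],[0,0.007,0,0,1],[0,0.008,0,0,1],[0,0.008,0,0,1]]]'; python3 go.py;python3 - <<'E'
from h import *
for n,x0 in(("scene",(195,335,115,300)),):
    d=imaging.get_image(n); a=d["color"][:,:,::-1]; r0,r1,c0,c1=x0
    cv2.imwrite(f"pics/{n}3.png",cv2.resize(a[r0:r1,c0:c1],None,fx=4,fy=4,interpolation=cv2.INTER_CUBIC))
E
```

```text
t: 12.5
tool_pos: [0.5628, -0.1412, 0.1003]
tool_rot: [-0.155, 1.573, 0.175]
contact_force: [-0.7, -0.3, 0.2]
opening: 0.0
t 12.50 ly 0.0157 lx -0.0001 z 0.1003 Fy -0.14 Fx -0.72 Fz 0.21 open 0.000 yawerr 0.000
```

View pics/scene3.png

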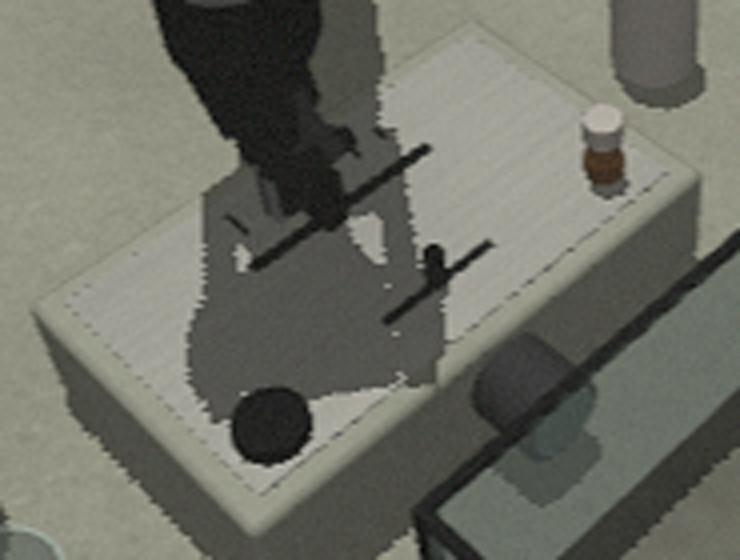

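The paddle base at crop pixel (335,220) fits the second notch, which projects to about (328,216) on the slot. Now the third click, with the hump expected at ly 0.032. I'll stop around 0.035.

```bash
python3 -m jog '[[[0,0.001,0,0,1],[0,0.002,0,0,1],[0,0.003,0,0,1],[0,0.004,0,0,1],[0,0.005,0,0,1],[0,0.006,0,0,1],[0,0.007,0,0,1],[0,0.008,0,0,1]]]'; python3 go.py
```

```text
t: 13.35
tool_pos: [0.5614, -0.1343, 0.1005]
tool_rot: [-0.157, 1.573, 0.173]
contact_force: [1.4, -4.5, -2.0]
opening: -0.0004
t 13.35 ly 0.0227 lx -0.0001 z 0.1005 Fy -4.69 Fx 0.44 Fz -2.03 open -0.000 yawerr 0.000
```

```bash
python3 -m jog '[[[0,0.001,0,0,1],[0,0.002,0,0,1],[0,0.003,0,0,1],[0,0.004,0,0,1],[0,0.005,0,0,1]]]'; python3 go.py
```

```text
t: 13.85
tool_pos: [0.5603, -0.1294, 0.1005]
tool_rot: [-0.157, 1.573, 0.173]
contact_force: [1.7, -3.1, -1.3]
opening: 0.0003
t 13.85 ly 0.0278 lx -0.0001 z 0.1005 Fy -3.38 Fx 1.02 Fz -1.26 open 0.000 yawerr 0.000
```

```bash
python3 -m jog '[[[0,0.001,0,0,1],[0,0.002,0,0,1],[0,0.003,0,0,1],[0,0.003,0,0,1]]]'; python3 go.py
```

```text
t: 14.25
tool_pos: [0.5595, -0.1257, 0.1005]
tool_rot: [-0.156, 1.573, 0.174]
contact_force: [0.5, -0.1, 0.2]
opening: -0.0002
t 14.25 ly 0.0315 lx -0.0001 z 0.1005 Fy -0.16 Fx 0.43 Fz 0.21 open -0.000 yawerr 0.000
```

```bash
python3 -m jog '[[[0,0.001,0,0,1],[0,0.002,0,0,1],[0,0.003,0,0,1],[0,0.004,0,0,1],[0,0.005,0,0,1],[0,0.005,0,0,1]]]'; python3 go.py;python3 - <<'E'
from h import *
for n,x0 in(("scene",(195,335,115,300)),):
    d=imaging.get_image(n); a=d["color"][:,:,::-1]; r0,r1,c0,c1=x0
    cv2.imwrite(f"pics/{n}4.png",cv2.resize(a[r0:r1,c0:c1],None,fx=4,fy=4,interpolation=cv2.INTER_CUBIC))
E
```

```text
t: 14.85
tool_pos: [0.5584, -0.1206, 0.1006]
tool_rot: [-0.156, 1.573, 0.174]
contact_force: [0.2, 0.2, 0.3]
opening: 0.0002
t 14.85 ly 0.0368 lx -0.0002 z 0.1006 Fy 0.13 Fx 0.18 Fz 0.31 open 0.000 yawerr -0.000
```

View pics/scene4.png

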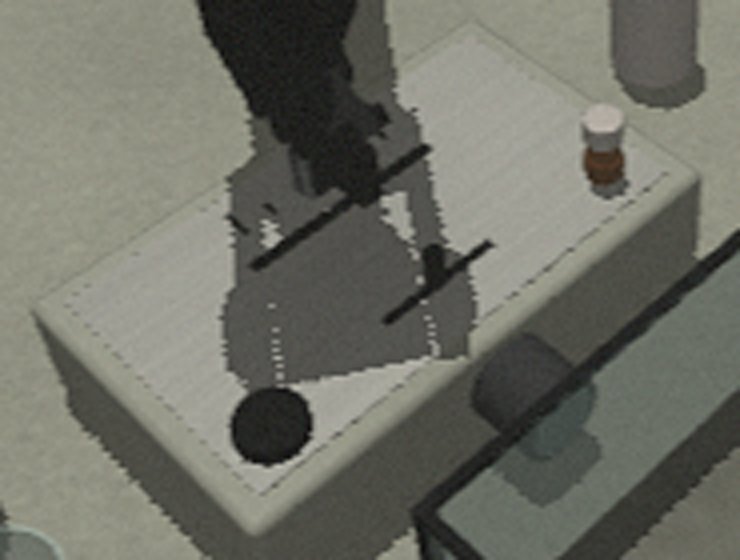

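The paddle base is now near crop pixel (367,195), and the finger reads no force at ly 0.037, past the hump. I'll back off, lift and look.

```bash
python3 -m jog '[[[0,-0.005,0,0,1],[0,-0.015,0,0,1],[0,-0.025,0,0,1],[-0.03,-0.028,0,0,1],[-0.07,-0.03,0,0,1],[-0.11,-0.05,0,0,1],[-0.14,-0.09,0,0,1],[-0.14,-0.13,0,0,1],[-0.14,-0.17,0,0,1],[-0.14,-0.21,0,0,1],[-0.14,-0.25,0,0,1],[-0.14,-0.25,0,0,1]]]'; python3 go.py
python3 - <<'E'
from h import *
for n,x0 in(("scene",(195,335,115,300)),("top",(140,260,275,425))):
    d=imaging.get_image(n); a=d["color"][:,:,::-1]; r0,r1,c0,c1=x0
    cv2.imwrite(f"pics/{n}5f.png",a)
    cv2.imwrite(f"pics/{n}5.png",cv2.resize(a[r0:r1,c0:c1],None,fx=4,fy=4,interpolation=cv2.INTER_CUBIC))
E
```

```text
t: 16.1
tool_pos: [0.6111, -0.3722, 0.236]
tool_rot: [-0.152, 1.574, 0.17]
contact_force: [-0.2, 0.9, 0.3]
opening: -0.0001
t 16.10 ly -0.2203 lx -0.0009 z 0.2360 Fy 0.97 Fx -0.05 Fz 0.30 open -0.000 yawerr 0.005
```

View pics/scene5.png

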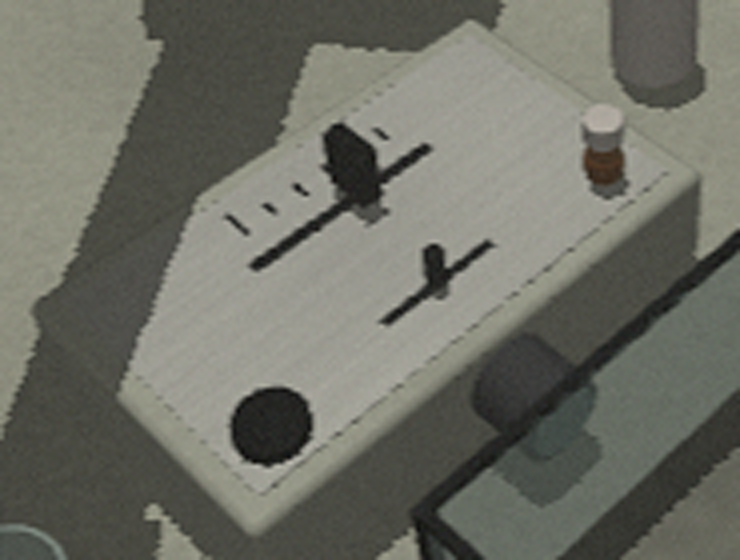

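View pics/top5.png

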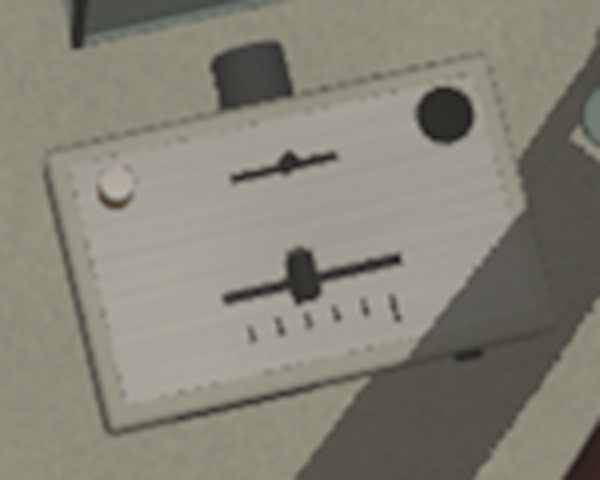

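The paddle at (303,275) in the top crop lines up with the third click line, and the iris post, vial and lid look unmoved. I'll measure both.

Run:
```python
from h import *
b=np.load("box.npz"); d=imaging.get_image("top")
def meas(f):
    g=cv2.imread(f,0)[140:260,275:425]; s=cv2.resize(g,None,fx=4,fy=4,interpolation=cv2.INTER_CUBIC)
    m=(cv2.medianBlur(s,101).astype(int)-s)>30; v,u=np.nonzero(m)
    L=cast(d,np.c_[(u+.5)/4-.5+275,(v+.5)/4-.5+140],.123)[:,:2]-b["H"]; x=L@b["xb"];y=L@b["yb"]
    t=(((x>0)&(x<.015))|((x>-.02)&(x<-.016)))&(y>-.01)&(y<.11)
    k=(x>0)&(x<.014)&(y>-.01)&(y<.11)
    print(f,"edges",y[k].min().round(4),y[k].max().round(4))
meas("pics/top0.png");meas("pics/top5f.png")
a=cv2.imread("pics/top0.png");c=cv2.imread("pics/top5f.png")
for n,(r0,r1,c0,c1) in dict(iris=(170,192,330,365),vial=(178,198,294,314),lid=(160,178,376,396),bottles=(170,250,225,275),tank=(70,150,280,385)).items():
    print(n,cv2.absdiff(a,c)[r0:r1,c0:c1].mean().round(2),cv2.absdiff(a,c)[r0:r1,c0:c1].max())
print(ctrl.get_obs()["t"])
```

```text
pics/top0.png edges 0.0132 0.0354
pics/top5f.png edges 0.0527 0.0759
iris 12.63 16
vial 13.35 17
lid 8.43 16
bottles 11.1 14
tank 8.86 14
16.25
```

View pics/scene5f.png

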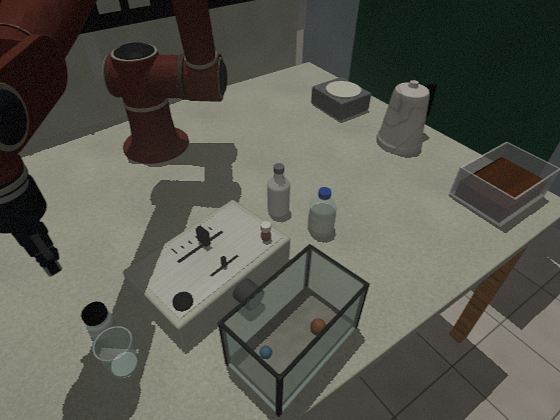

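The paddle moved 0.040 from its first-notch start, so it is at 0.060. The picture difference is an even brightening with no object outlines, and the hand is clear. Handing in.

```bash
python3 -c "
from station import ctrl
print(ctrl.finish_job())"
```

```text
the job is handed in; nothing more can be done
None
```

The tall lever is in the third notch (0.060), the hand is away from the box, and the job was handed in at about 16 s.

- **Home:** I pushed the lever with the shut fingertips until it met the home stop. The finger held at one position while the force rose to about 13 N, and the camera showed the paddle at the right end of the slot. It then rested there untouched for over a second.
- **Three clicks:** I pushed out at about 10 mm/s. At each notch the push rose and then fell to nothing at the hump. I stopped 5 mm past the third hump, with the finger reading no force, so the lever never came near the fourth notch.
- **Last checks:** The top view shows the paddle 40 mm (±1 mm) further out than its start, which I measured at about 0.021 and took as the first notch (0.020). It lines up with the third-click line.
- **Other things:** The iris lever, vial, lid, the two bottles left of the box and the tank look unmoved; the picture differs from the start only by an even brightening. I checked the beaker and sample jar by eye only, in the scene view.

No check failed or disagreed.

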